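# Fit the flat-faced electrode in the test head's leaning collet

### The job

Take the electrode with the flat disc face out of the rack and push its shank fully home into the leaning collet of the test head. Then turn the knurled collet nut clockwise, regrasping as needed, until it comes to its stop and the jaws grip the shank; leave the electrode there. Leave the other two electrodes standing in the rack, and the meter and screwdriver where they are.

Things in the scene. Friction and masses are not known exactly. Their poses are not given: they have to be found in the camera images.
- electrode_flat: the electrode to fit: brass body 18 mm diameter, 26 mm tall; below it a steel shank, 10 mm diameter, 36 mm long, its last 4 mm tapering to 7 mm; on top a 10 mm neck, 6 mm tall, with a flat steel disc 18 mm across, 4 mm thick. Origin on the axis at the shoulder (underside of the body); z along the axis, disc towards +z. Stands in a rack hole, shoulder on the rack's top. 50 to 90 g.
- electrode_ball: an electrode with the same body and shank, ending in a 12 mm ball; same origin and axes. Stays in the rack.
- electrode_point: an electrode with the same body and shank, ending in a cone with a point; same origin and axes. Stays in the rack.
- rack: fixed grey plastic rack block, 70 mm (x) by 190 mm (y) by 45 mm tall, origin under its centre. Three holes, 12 mm diameter and 40 mm deep, in a row along its y at -60, 0 and +60 mm; which electrode stands in which hole varies.
- collet: fixed steel collet of the test head. Origin at the centre of its mouth (top rim, 20 mm outside diameter); z is its axis, pointing out of the mouth, leaning 30 degrees from vertical towards the head's -x. Bore 11.6 mm, deeper than the shank is long. A fully home electrode has its shoulder on the rim: its origin at this origin, its z along this z.
- nut_grip (a point): point on the collet's axis inside the nut, 14 mm below the mouth, a good height to grip it. The knurled nut is a dark steel ring, 34 mm diameter, 30 mm tall, from 3 to 33 mm below the mouth along the leaning axis; below it a 26 mm neck down to 58 mm below the mouth, then a 42 mm barrel. It turns in place about the axis; clockwise, looking into the mouth, tightens.
- test_head: the fixed test head that carries the collet: a 150 x 120 x 12 mm base plate (origin under its centre) and two cheeks, 60 mm long in x, 10 mm thick, centred at y = +-30 mm, 80 mm high, holding the leaning barrel. The barrel's axis passes 60 mm above the origin and leans 30 degrees to the head's -x; the mouth is 110 mm up that axis.
- jaw_a: one of two steel jaws inside the collet, 10 to 32 mm deep, on its +y side; origin about at the mouth's centre. Both close on the shank as the nut tightens. The nut starts loose, 1.7 to 2.4 rad short of its stop; it turns with a drag of about 0.06 N m, slightly more once the jaws touch, then meets a hard stop with the shank gripped, and stays where it is left.
- jaw_b: the other jaw, on the collet's -y side. With the nut at its stop each jaw presses the shank with about 23 N.
- meter: bystander: black handheld meter lying flat, 140 x 75 x 34 mm, origin under its centre
- screwdriver: bystander: screwdriver lying flat, 170 mm long along its x, origin near its middle
Mind the look-alikes: they are no part of the job. Of the things like the test_head, leave any that is purple; of the rest the larger one is meant.

How it is judged:
By the outcome, as a careful person would: the job done as asked, in the order asked, and still so for the second after the job is handed in, with the robot touching nothing.
It also fails if it takes over 72 s, if anything falls off the work surface, if the arm or the gripper's body presses on something with over 40 N, if the wrist force passes 120 N, or if a joint passes its speed limit or range.

### The arm

A 6-joint arm with a two-finger parallel gripper is mounted at the origin on the work surface. World frame = base frame: x ahead of the robot, y to its left, z up, the work surface at z = 0. Lengths are in m, angles in rad, forces in N, time in s.
With the tool pointing down it reaches from about 0.375 to 0.975 m from the base axis. Payload 3.8 kg.
Tool frame: the origin (TCP) lies at the very end of the fingers, on their centre line; the grasp point (between the pads) lies 19 mm behind it; z points along the fingers, y is the line along which they close (so a half turn about z gives the same grasp; the last joint's range is limited). The gripper opens to 85 mm and grips with 20 to 120 N. Pads are 22 mm wide; open, the fingers measure 114 mm over their backs; the gripper's body (76 mm by 85 mm) begins 54 mm behind the grasp point. The pads swing forward as they close: fully open they stand 13 mm farther back than shut.
Start: joints at [1.213, 0.264, 1.604, -0, 1.274, -0.037], TCP at [0.213, 0.641, 0.231] pointing down, gripper open.
Joint ranges: [-2.63, 2.63], [-0.94, 2.18], [0.31, 2.57], [-1.31, 4.45], [0, 2.66], [-2.55, 2.55]. Speed limits (rad/s): [2.57, 2.57, 3.14, 3.14, 3.14, 3.14].

### API

Orientations are given as a rotation vector (axis times angle).
In Python, from plant import manip gives the robot as it stands. The module is installed in compiled form; this text tells all that it offers.
- The arm moves only by the shell command python3 -m jog 'ROWS' [FORCE]. ROWS is text: rows parted by semicolons, each of 5 numbers parted by spaces: the shift along the tool's x, y, z in m, then the turn about the tool's z in degrees, then the finger opening in m, from 0 to 0.0854. A call has 1 to 10 rows; each row is the pose to reach, as a shift and turn from the pose commanded when the call began, along the tool's axes at that moment; what a row does not reach only later rows make up. A row lasts 1/12 s, in which the tool goes at most 41.7 mm and 7.16 degrees, less where a joint would pass 70% of its speed; a pose out of reach is approached as far as the arm can. A call with a gripper value outside its range is refused whole. The fingers move at their own pace and stop on an object; FORCE is the grip in N (left out, the last holds). Time passes only in rows, so rows that repeat a pose let the fingers close. It gives the time, the measured TCP pose, the force, the opening and the grip force at its end, in the units of the state.
- manip.state(): the state, without advancing time (a new reading comes with each control period).
- manip.camera(name): name is "scene" or "side" or "wrist"; returns the picture (400x640x3 uint8, red, green, blue); there is no depth.
- manip.camera_info(name): a dict with "camera_matrix" (3x3 intrinsics, pixels), "pose" (4x4, takes a point from camera to world coordinates); the wrist camera has in their place "hand_eye" (4x4, takes a point from camera to tool coordinates, whose origin is the TCP and whose axes are the flange's). Camera axes: x right, y down, z forward; pixel columns grow to the right and rows downward; lengths in m; the calibration is good to about 2 mm. A picture is of the moment at which its call begins: read the wrist's pose just before it. camera_info takes no time and is no camera call.
- manip.sign_off(): hands the job in; it is judged then, once.
Trained networks look in the newest picture that a camera, given by its name, has taken for a name from the list of things; names that differ only in an ending like _2 or _b are one class to them, and where a whole thing is asked for, a point or a joint stands for the part that bears it (a point fixed in the world has none). Each returns a list of dicts, best first, with "conf" (0 to 1); they miss things now and then, are a little off and sometimes report something else, mostly with a low value. They report only what shows in the picture. A call takes as long as a camera call. They do not tell look-alikes from the thing itself.
- manip.boxes_of(camera, target): "at" ([column, row] in pixels, amid what is visible of it).
- manip.tip_of(camera, target): "at" ([column, row] in pixels: a listed point, or the origin of a listed thing).
The state is a dict: "t": time; "q": joint angles; "dq": joint speeds; "tau": joint torques, N m; "tcp_pos": TCP position; "tool_rot": TCP orientation; "force": force on the tool from outside, world axes, zero at the start; "moment": the same for the moment, N m; "grip_width": finger opening in m; "grip_force": force on a finger pad.
Only numpy, scipy, OpenCV 4.12 (cv2) and the standard library are available. Lean on these libraries where they do the work, as an engineer would, in place of code of your own. Each camera call takes 0.05 s, during which the arm holds its last target. There are 200 camera calls.

## Working session

There is one attempt and no reset: what is moved stays moved. The work goes in short steps, Python scripts to look and compute and a shell command to move; the robot and the scene stay as the last step left them, time stands still between calls to the robot, and variables do not carry over. Pictures are saved under pics/ and viewed, at most 10 in all, crops included, and the job is handed in when it is done.

```bash
mkdir -p pics; cat > h.py <<'E'
import numpy as np,cv2
from plant import manip
from scipy.spatial.transform import Rotation as R
def cam(n):
    i=manip.camera_info(n);K=np.array(i["camera_matrix"])
    if n=="wrist":
        s=manip.state();T=np.eye(4);T[:3,:3]=R.from_rotvec(s["tool_rot"]).as_matrix();T[:3,3]=s["tcp_pos"]
        return K,T@np.array(i["hand_eye"])
    return K,np.array(i["pose"])
def snap(n,f=None,crop=None,scale=1):
    P=cam(n);im=manip.camera(n)
    if f:
        o=im[...,::-1]
        if crop: o=o[crop[1]:crop[3],crop[0]:crop[2]]
        cv2.imwrite(f,cv2.resize(o,None,fx=scale,fy=scale))
    return im,P
def ray(P,uv):
    K,T=P;d=T[:3,:3]@np.linalg.solve(K,[uv[0],uv[1],1.]);return T[:3,3],d/np.linalg.norm(d)
def atz(P,uv,z):
    o,d=ray(P,uv);return o+d*(z-o[2])/d[2]
def tri(obs):
    A=0;b=0
    for P,uv in obs:
        o,d=ray(P,uv);M=np.eye(3)-np.outer(d,d);A=A+M;b=b+M@o
    x=np.linalg.solve(A,b)
    return x,[round(float(np.linalg.norm(np.cross(x-ray(P,u)[0],ray(P,u)[1])))*1000,1) for P,u in obs]
def proj(P,p):
    K,T=P;c=T[:3,:3].T@(np.array(p)-T[:3,3]);c=K@c;return c[:2]/c[2]
E
python3 - <<'E'
from h import *
np.set_printoptions(precision=3,suppress=True)
for n in("scene","side"):
    im,P=snap(n,f"pics/{n}0.png");print(n,P[1])
    for t in("electrode_flat","electrode_ball","electrode_point","rack","collet","nut_grip","test_head","meter","screwdriver"):
        r=manip.tip_of(n,t);print(t,[(np.round(x["at"]),round(x["conf"],2)) for x in r[:4]])
s=manip.state();print(s["tcp_pos"],s["tool_rot"],s["t"])
print(manip.camera_info("wrist"))
E
```

```text
scene [[-0.848  0.301 -0.437  0.937]
 [ 0.53   0.502 -0.683  0.761]
 [ 0.014 -0.811 -0.585  0.719]
 [ 0.     0.     0.     1.   ]]
electrode_flat [(array([245., 172.]), 0.46)]
electrode_ball [(array([342., 232.]), 0.67), (array([257., 182.]), 0.55)]
electrode_point [(array([267., 193.]), 0.6)]
rack [(array([258., 196.]), 0.58)]
collet [(array([338., 212.]), 0.6), (array([450., 264.]), 0.52)]
nut_grip [(array([338., 219.]), 0.56), (array([450., 268.]), 0.54)]
test_head [(array([398., 256.]), 0.92), (array([322., 275.]), 0.72), (array([427., 312.]), 0.7)]
meter [(array([377., 366.]), 0.75)]
screwdriver [(array([343., 232.]), 0.64)]
side [[ 0.884 -0.257  0.389  0.094]
 [-0.467 -0.494  0.734 -0.698]
 [ 0.004 -0.831 -0.557  0.714]
 [ 0.     0.     0.     1.   ]]
electrode_flat [(array([403., 288.]), 0.68)]
electrode_ball [(array([384., 274.]), 0.51), (array([367., 260.]), 0.15)]
electrode_point [(array([372., 261.]), 0.6)]
rack [(array([385., 288.]), 0.77)]
collet [(array([309., 172.]), 0.6)]
nut_grip [(array([306., 176.]), 0.35), (array([322., 208.]), 0.23)]
test_head [(array([321., 207.]), 0.98), (array([258., 187.]), 0.78), (array([261., 221.]), 0.6)]
meter [(array([297., 170.]), 0.65)]
screwdriver [(array([299., 234.]), 0.88), (array([300., 172.]), 0.71)]
[0.213 0.641 0.231] [0.502 3.101 0.   ] 1.0
{'camera_matrix': array([[349.501,   0.   , 319.236],
       [  0.   , 349.501, 199.361],
       [  0.   ,   0.   ,   1.   ]]), 'hand_eye': array([[-0.001, -0.95 , -0.311,  0.079],
       [ 1.   , -0.001, -0.   , -0.   ],
       [ 0.   , -0.311,  0.95 , -0.143],
       [ 0.   ,  0.   ,  0.   ,  1.   ]])}
```

View pics/scene0.png

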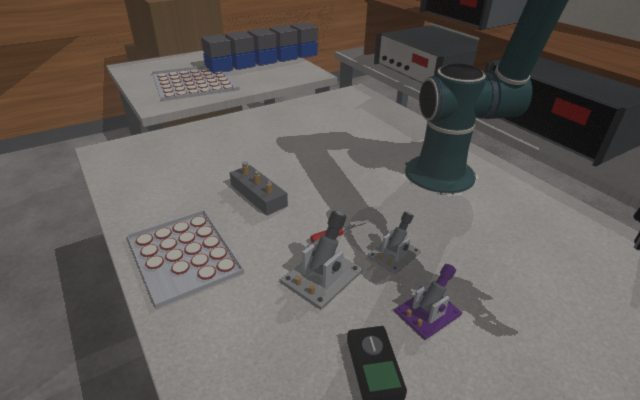

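View pics/side0.png

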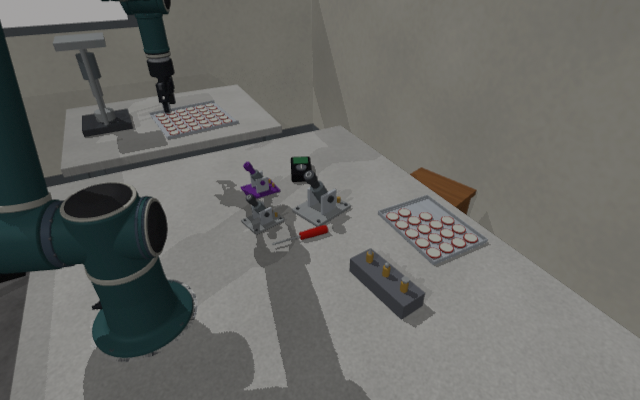

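```bash
python3 - <<'E'
from h import *
np.set_printoptions(precision=4,suppress=True)
S=cam("scene");D=cam("side")
for n,a,b in(("flat",(245,172),(403,288)),("mid",(257,182),(384,274)),("point",(267,193),(372,261)),("rack",(258,196),(385,288)),("collet",(338,212),(309,172)),("nut",(338,219),(306,176)),("head",(322,275),(321,207)),("small",(398,256),(261,221))):
    print(n,*tri([(S,a),(D,b)]))
for n,f in (("scene",(258,187)),("side",(385,280))): pass
a=cv2.imread("pics/scene0.png")[150:330,210:400];b=cv2.imread("pics/side0.png")[150:330,270:460]
cv2.imwrite("pics/c1.png",np.hstack([cv2.resize(a,None,fx=2.1,fy=2.1,interpolation=3),cv2.resize(b,None,fx=2.1,fy=2.1,interpolation=3)]))
E
```

```text
flat [ 0.547  -0.2415  0.0513] [0.7, 0.7]
mid [ 0.5372 -0.1813  0.0474] [1.2, 1.2]
point [ 0.537  -0.1255  0.0435] [1.4, 1.4]
rack [ 0.5401 -0.1838 -0.0008] [2.0, 2.0]
collet [0.5074 0.1702 0.1608] [0.2, 0.2]
nut [0.5046 0.1752 0.1447] [4.7, 4.7]
head [0.5549 0.1864 0.0104] [0.0, 0.0]
small [0.3607 0.22   0.0006] [2.4, 2.4]
```

View pics/c1.png

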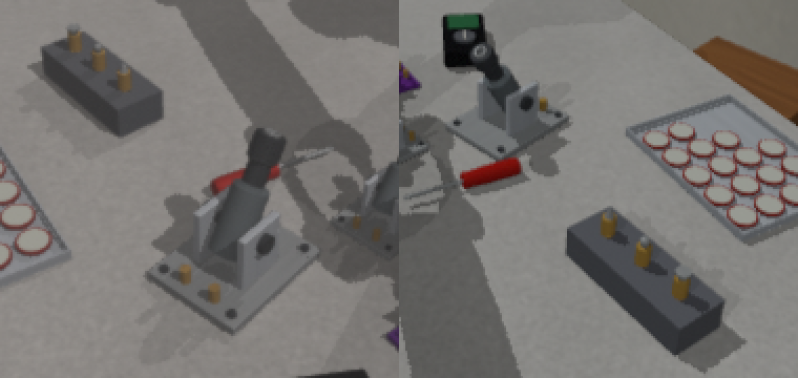

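```bash
cat >> h.py <<'E'
def go(p,yaw=None):
    "tool-frame shift (mm) and turn to bring TCP to world p, tool x at yaw deg"
    s=manip.state();M=R.from_rotvec(s["tool_rot"]).as_matrix()
    y0=np.degrees(np.arctan2(M[1,0],M[0,0]))
    print("shift mm",np.round(M.T@(np.array(p)-s["tcp_pos"])*1000,1),"turn",None if yaw is None else round((y0-yaw+180)%360-180,1),"yaw",round(y0,1),"tz",np.round(M[:,2],3))
E
R="-0.256 -0.315 0 71.6 0.085"
python3 -m jog '-0.256 -0.315 0 71.6 0.085; -0.256 -0.315 0 71.6 0.085; -0.256 -0.315 0 71.6 0.085; -0.256 -0.315 0 71.6 0.085; -0.256 -0.315 0 71.6 0.085; -0.256 -0.315 0 71.6 0.085; -0.256 -0.315 0 71.6 0.085; -0.256 -0.315 0 71.6 0.085; -0.256 -0.315 0 71.6 0.085; -0.256 -0.315 0 71.6 0.085'
python3 -c "
from h import *
go([.547,-.2415,.17],18.6);print(manip.state()['q'],manip.state()['t'])"
```

```text
t: 1.83
tcp_pos: [0.3569, 0.2582, 0.2316]
tool_rot: [2.228, 2.214, 0.001]
force: [0.6, 0.2, 0.6]
grip_width: 0.0851
grip_force: 0.0
shift mm [-498.4  193.2   62. ] turn 71.0 yaw 89.6 tz [ 0.001 -0.    -1.   ]
[ 5.70497043e-01 -1.94474429e-01  2.07679590e+00 -9.86620973e-04
  1.25859310e+00  5.77198073e-01] 1.8333
```

```bash
python3 -m jog '-0.37 0.143 0 71 0.085; -0.37 0.143 0 71 0.085; -0.37 0.143 0 71 0.085; -0.37 0.143 0 71 0.085; -0.37 0.143 0 71 0.085; -0.37 0.143 0 71 0.085; -0.37 0.143 0 71 0.085; -0.37 0.143 0 71 0.085; -0.37 0.143 0 71 0.085; -0.37 0.143 0 71 0.085'
python3 -c "
from h import *
go([.547,-.2415,.17],18.6)"
```

```text
t: 2.67
tcp_pos: [0.5008, -0.1133, 0.2317]
tool_rot: [3.099, 0.505, 0.002]
force: [0.5, 0.4, 0.1]
grip_width: 0.0847
grip_force: 0.0
shift mm [  3.  136.1  62. ] turn -0.1 yaw 18.5 tz [ 0.002 -0.002 -1.   ]
```

```bash
python3 -m jog '0.003 0.136 0.062 0 0.04; 0.003 0.136 0.062 0 0.04; 0.003 0.136 0.062 0 0.04; 0.003 0.136 0.062 0 0.04; 0.003 0.136 0.062 0 0.04;0.003 0.136 0.062 0 0.04;0.003 0.136 0.062 0 0.04'
python3 - <<'E'
from h import *
im,P=snap("wrist","pics/w1.png")
for t in("electrode_flat","electrode_ball","electrode_point","rack"):
    for x in manip.tip_of("wrist",t)[:3]: print(t,np.round(x["at"]),round(x["conf"],2),np.round(atz(P,x["at"],0 if t=="rack" else .045),4))
E
```

```text
t: 3.25
tcp_pos: [0.5466, -0.2363, 0.1694]
tool_rot: [-3.098, -0.518, 0.0]
force: [-0.2, -0.1, 0.4]
grip_width: 0.0397
grip_force: 0.0
electrode_flat [327. 193.] 0.79 [ 0.547  -0.2432  0.045 ]
electrode_ball [252. 179.] 0.8 [ 0.5389 -0.1832  0.045 ]
electrode_point [177. 165.] 0.9 [ 0.5308 -0.1251  0.045 ]
electrode_point [266. 164.] 0.49 [ 0.5538 -0.1903  0.045 ]
rack [262. 162.] 0.73 [ 0.543  -0.1835  0.    ]
rack [328. 191.] 0.19 [ 0.5363 -0.2492  0.    ]
```

View pics/w1.png

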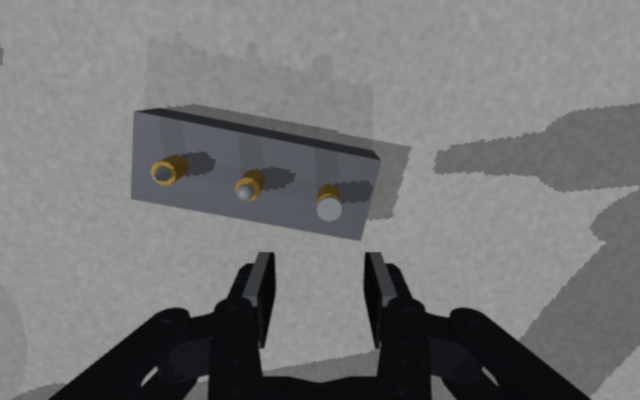

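```bash
python3 - <<'E'
from h import *
P=cam("wrist");print(atz(P,(329,208),.081),proj(P,[.547,-.243,.081]))
go([.547,-.243,.050],18.6)
E
```

```text
[ 0.5477042 -0.2436008  0.081    ] [327.86508581 208.62801423]
shift mm [ -2.6   6.7 120.3] turn 0.5 yaw 19.1 tz [ 0.001 -0.001 -1.   ]
```

```bash
python3 -m jog '0 0 0.05 0 0.04;0 0 0.05 0 0.04;0 0 0.05 0 0.04;0 0 0.05 0 0.04'
python3 - <<'E'
from h import *
im,P=snap("wrist")
for x in manip.tip_of("wrist","electrode_flat")[:2]: print(np.round(x["at"]),round(x["conf"],2),np.round(atz(P,x["at"],.045),4))
go([.5473,-.2433,.050],18.6)
E
```

```text
t: 3.83
tcp_pos: [0.5463, -0.236, 0.1193]
tool_rot: [-3.098, -0.52, 0.002]
force: [-0.3, 0.0, 1.2]
grip_width: 0.0405
grip_force: 0.0
[331. 214.] 0.97 [ 0.5479 -0.2443  0.045 ]
[147. 185.] 0.66 [ 0.5285 -0.1252  0.045 ]
shift mm [-2.8  5.7 71.1] turn 0.4 yaw 19.0 tz [ 0.002 -0.001 -1.   ]
```

```bash
python3 -m jog '-0.0015 0.007 0.03 0 0.04;-0.0015 0.007 0.069 0 0.04;-0.0015 0.007 0.069 0 0.04;-0.0015 0.007 0.069 0 0.04;-0.0015 0.007 0.069 0 0;-0.0015 0.007 0.069 0 0;-0.0015 0.007 0.069 0 0;-0.0015 0.007 0.069 0 0;-0.0015 0.007 0.069 0 0;-0.0015 0.007 0.069 0 0' 25
python3 - <<'E'
from h import *
im,P=snap("wrist","pics/w2.png")
s=manip.state();print(s["tcp_pos"],s["grip_width"],s["grip_force"],s["force"])
E
```

```text
t: 4.77
tcp_pos: [0.5495, -0.244, 0.0534]
tool_rot: [3.097, 0.519, 0.006]
force: [-0.8, 3.4, 7.2]
grip_width: 0.0167
grip_force: 24.7
[ 0.54953904 -0.24404693  0.05339606] 0.016929522162288872 24.696124345064163 [-0.87784748  2.96004322  7.44743197]
```

View pics/w2.png

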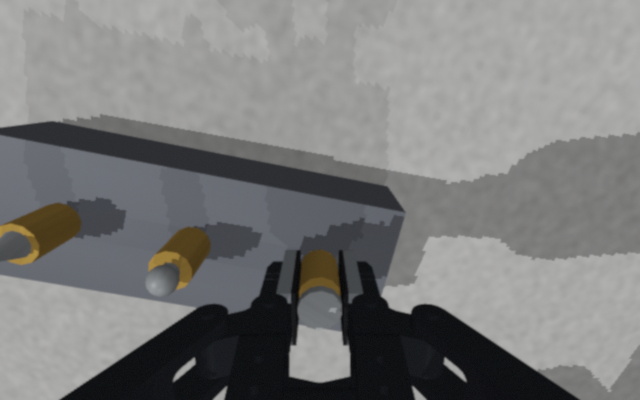

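```bash
python3 -m jog '0 0 -0.015 0 0;0 0 -0.032 0 0;0 0 -0.032 0 0;0 0 -0.032 0 0'
```

```text
t: 5.15
tcp_pos: [0.5492, -0.2444, 0.0846]
tool_rot: [3.096, 0.519, 0.006]
force: [-0.0, -0.3, -0.9]
grip_width: 0.0169
grip_force: 24.8
```

```bash
python3 -m jog '-0.006 0 0.001 0 0;-0.012 0 0.002 0 0;-0.018 0 0.003 0 0;-0.024 0 0.005 0 0;-0.029 0 0.007 0 0;-0.033 0 0.008 0 0;-0.033 0 0.008 0 0'
python3 - <<'E'
from h import *
im,P=snap("side");S=snap("scene")[0]
cv2.imwrite("pics/t1.png",np.hstack([cv2.resize(x[...,::-1],None,fx=5,fy=5,interpolation=3) for x in (im[230:310,345:425],S[130:210,210:290])]))
E
```

```text
t: 5.73
tcp_pos: [0.5151, -0.2548, 0.0735]
tool_rot: [-3.098, -0.518, 0.002]
force: [1.2, 1.6, 1.6]
grip_width: 0.017
grip_force: 25.6
```

View pics/t1.png

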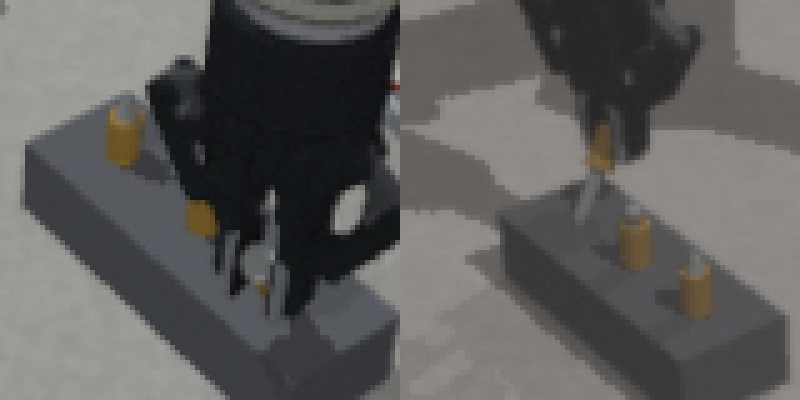

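```bash
python3 -m jog '0 0 0 0 0;-0.01 0 -0.02 0 0;-0.02 0 -0.06 0 0;-0.02 0 -0.1 0 0;-0.02 0 -0.14 0 0;-0.02 0 -0.185 0 0;-0.02 0 -0.185 0 0;-0.02 0 -0.185 0 0' 60
python3 -c "
from h import *
go([.52,.14,.26],18.6)"
```

```text
t: 6.5
tcp_pos: [0.4989, -0.2624, 0.2633]
tool_rot: [3.093, 0.518, 0.007]
force: [-0.7, 0.4, -1.5]
grip_width: 0.0159
grip_force: 58.7
shift mm [ 151.  -373.5    1.8] turn 0.4 yaw 19.0 tz [ 0.005 -0.004 -1.   ]
```

```bash
python3 -m jog '0.151 -0.373 0 0 0;0.151 -0.373 0 0 0;0.151 -0.373 0 0 0;0.151 -0.373 0 0 0;0.151 -0.373 0 0 0;0.151 -0.373 0 0 0;0.151 -0.373 0 0 0;0.151 -0.373 0 0 0;0.151 -0.373 0 0 0;0.151 -0.373 0 0 0'
python3 -m jog '0 0 0 0 0;0 0 0 0 0;0 0 0 0 0'
python3 - <<'E'
from h import *
im,P=snap("wrist","pics/w3.png")
for t,z in(("collet",.1553),("nut_grip",.1431),("test_head",0),("jaw_a",.155),("jaw_b",.155),("electrode_flat",.255)):
    for x in manip.tip_of("wrist",t)[:3]: print(t,np.round(x["at"]),round(x["conf"],2),np.round(atz(P,x["at"],z),4))
go([.507,.17,.26],18.6)
E
```

```text
t: 7.33
tcp_pos: [0.5165, 0.1437, 0.256]
tool_rot: [-3.098, -0.522, 0.009]
force: [0.2, 0.3, -0.7]
grip_width: 0.0157
grip_force: 58.9
t: 7.58
tcp_pos: [0.5174, 0.1401, 0.2569]
tool_rot: [3.097, 0.52, -0.007]
force: [0.0, -0.2, -0.2]
grip_width: 0.0159
grip_force: 58.9
collet [278. 208.] 0.74 [0.5014 0.1663 0.1553]
collet [ 10. 239.] 0.62 [0.4105 0.3528 0.1553]
nut_grip [278. 194.] 0.61 [0.5073 0.1696 0.1431]
nut_grip [ 21. 234.] 0.47 [0.409  0.354  0.1431]
test_head [292. 113.] 0.92 [0.5545 0.1842 0.    ]
test_head [224. 250.] 0.77 [0.3652 0.2146 0.    ]
test_head [ 96. 166.] 0.73 [0.4225 0.3829 0.    ]
electrode_flat [316. 236.] 0.67 [0.5319 0.1459 0.255 ]
shift mm [ -1.4 -32.3  -0.7] turn 0.3 yaw 18.9 tz [ 0. -0. -1.]
```

View pics/w3.png

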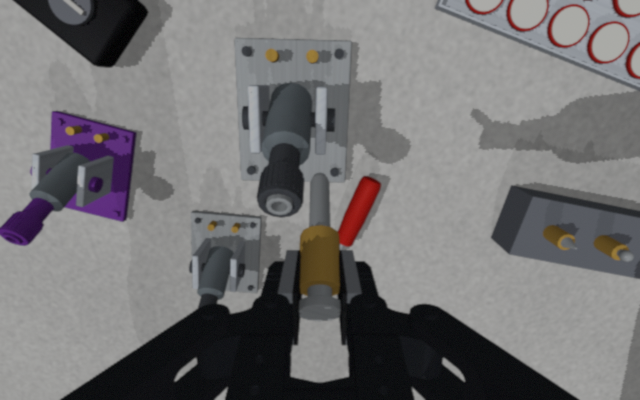

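```bash
python3 - <<'E'
from h import *
a=cv2.imread("pics/w3.png")[165:325,240:380]
cv2.imwrite("pics/c2.png",cv2.resize(a,None,fx=3.75,fy=3.75,interpolation=3))
P=cam("wrist");s=manip.state();M=R.from_rotvec(s["tool_rot"]).as_matrix()
for L in (0.046,):
  for th in (24,28,32,36):
    t=np.radians(th);ax=M@np.array([-np.sin(t),0,-np.cos(t)]);g=s["tcp_pos"]-.019*M[:,2]
    o=g-ax*.026
    print(th,[np.round(proj(P,o+ax*k),1) for k in(-.036,0,.026,.032,.036)])
for uv in((278,208),(281,203)):print(atz(P,uv,.1553))
E
```

```text
24 [array([318. , 192.3]), array([317.9, 243.1]), array([317.8, 291.5]), array([317.8, 304.6]), array([317.8, 313.8])]
28 [array([318. , 186.4]), array([317.9, 240.6]), array([317.8, 291.5]), array([317.8, 305.1]), array([317.8, 314.7])]
32 [array([318. , 180.6]), array([317.9, 238.3]), array([317.8, 291.5]), array([317.8, 305.6]), array([317.8, 315.4])]
36 [array([318. , 175.1]), array([317.9, 236.2]), array([317.8, 291.5]), array([317.8, 306. ]), array([317.8, 316. ])]
[0.50217008 0.16621702 0.1553    ]
[0.50668837 0.16524016 0.1553    ]
```

View pics/c2.png

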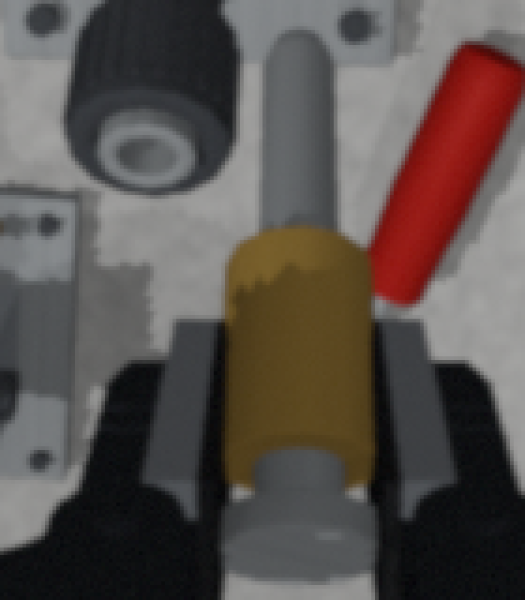

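```bash
python3 - <<'E'
from h import *
from scipy.optimize import least_squares
P=cam("wrist");s=manip.state();M=R.from_rotvec(s["tool_rot"]).as_matrix()
def pr(p,k,n):
    t,sh=p;ax=np.array([-np.sin(t),0,-np.cos(t)]);nn=np.array([np.cos(t),0,-np.sin(t)])
    return proj(P,s["tcp_pos"]+M@(np.array([0,0,-.019])-ax*sh+ax*k+nn*n))[1]
# tip outline, shoulder upper edge, disc lower upper edge, disc top lower edge
obs=[(-.036,.0035,173),(0,.009,225.8),(.036,-.009,319.5)]
r=least_squares(lambda p:[pr(p,k,n)-v for k,n,v in obs],[.5,.025],x_scale=[.1,.01])
t,sh=r.x;print(np.degrees(t),sh,r.fun)
ax=np.array([-np.sin(t),0,-np.cos(t)]);o=np.array([0,0,-.019])-ax*sh
print("origin in tool",o,"tip",o-ax*.036)
m=np.array([.504,.166,.1553]);u=np.array([-np.cos(np.radians(18.8))*.5,-np.sin(np.radians(18.8))*.5,.866])
for k in(.05,.036,.02,0):
    T=m+u*k-M@o;print(k,T,end=' ');go(T,18.8)
# last: tip just above mouth
E
```

```text
32.72312293601543 0.027278950215450265 [ 0.185694   -1.61268344  1.14417424]
origin in tool [0.01474645 0.         0.00394958] tip [0.03420733 0.         0.03423612]
0.05 [0.46638455 0.15315951 0.20254856] shift mm [-45.3 -29.6  56.8] turn 0.1 yaw 18.9 tz [ 0. -0. -1.]
0.036 [0.47301109 0.15541537 0.19042456] shift mm [-38.3 -29.5  68.9] turn 0.1 yaw 18.9 tz [ 0. -0. -1.]
0.02 [0.48058429 0.1579935  0.17656856] shift mm [-30.3 -29.5  82.8] turn 0.1 yaw 18.9 tz [ 0. -0. -1.]
0 [0.49005078 0.16121615 0.15924856] shift mm [-20.3 -29.5 100.1] turn 0.1 yaw 18.9 tz [ 0. -0. -1.]
```

```bash
python3 -m jog '-0.045 -0.015 0.02 0 0;-0.045 -0.0295 0.04 0 0;-0.045 -0.0295 0.052 0 0;-0.045 -0.0295 0.052 0 0;-0.045 -0.0295 0.052 0 0'
python3 - <<'E'
from h import *
im,P=snap("wrist");a=im[150:300,240:400,::-1]
S=snap("scene")[0][140:300,270:400,::-1]
cv2.imwrite("pics/c3.png",np.hstack([cv2.resize(a,(480,450),interpolation=3),cv2.resize(S[20:130,20:98],(319,450),interpolation=3)]))
r=manip.tip_of("wrist","collet")
for x in r[:2]: print(np.round(x["at"]),round(x["conf"],2),atz(P,x["at"],.1553))
s=manip.state();print(s["tcp_pos"],proj(P,[.504,.166,.1553]),proj(P,s["tcp_pos"]+R.from_rotvec(s["tool_rot"]).apply([.0342,0,.0342])))
E
```

```text
t: 8.35
tcp_pos: [0.4667, 0.1536, 0.2071]
tool_rot: [3.098, 0.519, -0.001]
force: [0.5, 0.0, 0.0]
grip_width: 0.016
grip_force: 58.9
[317. 164.] 0.58 [0.50197098 0.16649031 0.1553    ]
[0.46835456 0.15401143 0.20894089] [318.87363011 161.25352922] [318.39834532 175.36440407]
```

View pics/c3.png

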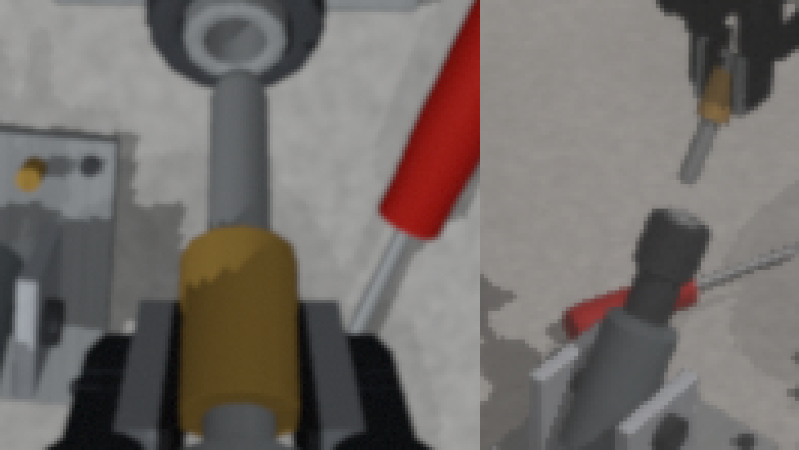

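```bash
python3 -m jog '-0.0014 -0.0005 0.0125 0 0;0.0026 -0.0005 0.0194 0 0;0.0045 -0.0005 0.022 0 0;0.007 -0.0005 0.0255 0 0;0.009 -0.0005 0.0285 0 0;0.009 -0.0005 0.0285 0 0' 40
python3 -c "
from h import *
s=manip.state();print(s['force'],s['moment']);go([.503,.1663,.1553],18.8)"
```

```text
t: 9.0
tcp_pos: [0.4749, 0.1574, 0.1778]
tool_rot: [3.098, 0.519, -0.002]
force: [0.6, -1.1, -0.9]
grip_width: 0.016
grip_force: 58.9
[ 0.60243523 -1.07714799 -0.9112066 ] [0.02957957 0.00939099 0.01992741]
shift mm [29.5  0.8 22.5] turn 0.2 yaw 19.0 tz [-0.001 -0.    -1.   ]
```

```bash
python3 -m jog '0.003 0.0003 0.004 0 0;0.006 0.0004 0.0075 0 0;0.009 0.0005 0.011 0 0;0.012 0.0005 0.0145 0 0;0.012 0.0005 0.0145 0 0'
python3 -c "
from h import *
s=manip.state();print(s['force'],s['moment']);go([.503,.1663,.1553],18.8)"
```

```text
t: 9.42
tcp_pos: [0.4855, 0.1606, 0.1625]
tool_rot: [3.098, 0.519, -0.005]
force: [-2.3, -0.4, -4.2]
grip_width: 0.0156
grip_force: 58.7
[-2.30966467 -0.44498886 -4.204442  ] [-0.15770949  0.44793366 -0.03311169]
shift mm [18.4  0.4  7.2] turn 0.2 yaw 19.0 tz [-0.003 -0.001 -1.   ]
```

```bash
python3 -m jog '0.0005 0 0.003 0 0;0.002 0 0.006 0 0;0.0035 0 0.009 0 0;0.005 0 0.0115 0 0;0.005 0 0.0115 0 0;0.005 0 0.0115 0 0'
python3 -c "
from h import *
s=manip.state();print(s['force'],s['moment']);go([.503,.1663,.1553],18.8)"
```

```text
t: 9.92
tcp_pos: [0.4878, 0.1614, 0.1585]
tool_rot: [3.097, 0.519, -0.012]
force: [-27.7, -9.5, 39.8]
grip_width: 0.016
grip_force: 63.5
[-27.66062701  -9.50500648  39.75730229] [-1.55877989  4.70270248 -0.01028319]
shift mm [16.   0.4  3.1] turn 0.2 yaw 19.0 tz [-0.007 -0.003 -1.   ]
```

```bash
python3 -m jog '-0.0015 0 -0.003 0 0;-0.002 0 -0.004 0 0;-0.002 0 -0.004 0 0.05;-0.002 0 -0.004 0 0.05;-0.002 0 -0.004 0 0.05;-0.002 0 -0.004 0 0.05;-0.002 0 -0.004 0 0.05'
python3 -m jog '0 0 -0.04 0 0.05;0 0 -0.08 0 0.05;0 0 -0.09 0 0.05;0 0 -0.09 0 0.05;0 0 -0.09 0 0.05'
python3 - <<'E'
from h import *
im,P=snap("wrist");S=snap("scene")[0]
cv2.imwrite("pics/c4.png",np.hstack([cv2.resize(im[80:280,220:420,::-1],(450,450),interpolation=3),cv2.resize(S[180:300,290:380,::-1],(338,450),interpolation=3)]))
print(manip.state()["force"])
for t,z in(("collet",.1553),("nut_grip",.1431),("electrode_flat",.1553)):
  for x in manip.tip_of("wrist",t)[:2]: print(t,np.round(x["at"]),round(x["conf"],2),atz(P,x["at"],z))
go([.503,.1663,.1553],18.8)
E
```

```text
t: 10.5
tcp_pos: [0.4898, 0.162, 0.1568]
tool_rot: [-3.098, -0.519, -0.001]
force: [-0.5, -0.0, -0.3]
grip_width: 0.05
grip_force: 0.0
t: 10.92
tcp_pos: [0.49, 0.1621, 0.2476]
tool_rot: [-3.098, -0.519, -0.004]
force: [-0.5, 0.1, -0.6]
grip_width: 0.05
grip_force: 0.0
[-1.10471477  0.19458304 -1.54621553]
collet [ 32. 228.] 0.5 [0.40539433 0.35363603 0.1553    ]
nut_grip [ 42. 213.] 0.71 [0.41166535 0.35617354 0.1431    ]
nut_grip [316. 175.] 0.54 [0.50684259 0.16974672 0.1431    ]
electrode_flat [318. 189.] 0.67 [0.50046412 0.1658356  0.1553    ]
shift mm [15.9  0.4 89.4] turn 0.2 yaw 19.0 tz [-0.003 -0.001 -1.   ]
```

View pics/c4.png

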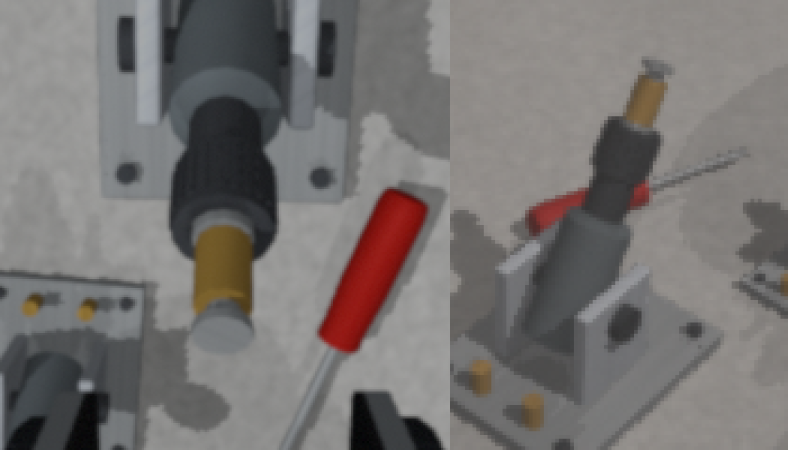

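```bash
python3 -m jog '0.021 0.0004 0.03 -7 0.06;0.021 0.0004 0.07 -14 0.06;0.021 0.0004 0.1 -21 0.06;0.021 0.0004 0.118 -26 0.06;0.021 0.0004 0.118 -26 0.06;0.021 0.0004 0.118 -26 0.06;0.021 0.0004 0.118 -26 0.03;0.021 0.0004 0.118 -26 0.02;0.021 0.0004 0.118 -26 0.02;0.021 0.0004 0.118 -26 0.02' 50
python3 -c "
from h import *
s=manip.state();print(s['force'],s['moment']);go([.503,.1663,.1553],18.8)"
```

```text
t: 12.0
tcp_pos: [0.5099, 0.1696, 0.1312]
tool_rot: [-2.902, -1.2, -0.005]
force: [-3.8, 2.4, 3.0]
grip_width: 0.035
grip_force: 47.9
[-3.78204503  2.39453963  2.96638864] [ 0.32525404  0.36070233 -0.21892445]
shift mm [ -7.1  -2.6 -24.1] turn 26.1 yaw 44.9 tz [ 0.002  0.002 -1.   ]
```

Gripped at 35 mm. Turn +52.

```bash
python3 -m jog '0 0 0 6 0.02;0 0 0 12 0.02;0 0 0 18 0.02;0 0 0 24 0.02;0 0 0 30 0.02;0 0 0 36 0.02;0 0 0 42 0.02;0 0 0 48 0.02;0 0 0 52 0.02;0 0 0 52 0.02'
python3 - <<'E'
from h import *
s=manip.state();print(s['force'],s['moment'],s['q'][5]);go([.503,.1663,.1553],18.8)
im,P=snap("wrist","pics/w5.png",(200,60,440,300),2.4)
E
```

```text
t: 12.83
tcp_pos: [0.509, 0.1684, 0.133]
tool_rot: [-3.135, 0.194, -0.0]
force: [-11.8, -5.8, 16.5]
grip_width: 0.0317
grip_force: 115.0
[-11.75505106  -5.76133341  16.54565616] [1.11189084 1.67390608 1.01687316] 1.9668591216358777
shift mm [ -5.7   2.8 -22.3] turn -25.9 yaw -7.1 tz [ 0.     0.001 -1.   ]
```

View pics/w5.png

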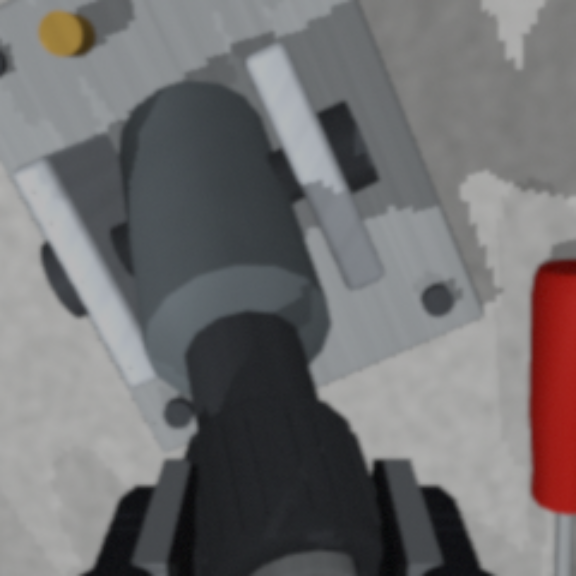

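```bash
python3 -m jog '0 0 0 0 0.05;0 0 0 0 0.05;0 0 0 -7 0.05;0 0 0 -14 0.05;0 0 0 -21 0.05;0 0 0 -28 0.05;0 0 0 -35 0.05;0 0 0 -42 0.05;0 0 0 -49 0.05;0 0 0 -50 0.05' 30
python3 -c "
from h import *
s=manip.state();print(s['force'],s['moment']);go([.503,.1663,.1553],18.8)"
python3 -m jog '0 0 0 0 0.02;0 0 0 0 0.02;0 0 0 0 0.02;0 0 0 0 0.02;0 0 0 0 0.02;0 0 0 0 0.02'
python3 -c "
from h import *
s=manip.state();print(s['force'],s['moment']);go([.503,.1663,.1553],18.8)"
python3 -m jog '0 0 0 6 0.02;0 0 0 12 0.02;0 0 0 18 0.02;0 0 0 24 0.02;0 0 0 24 0.02'
python3 -c "
from h import *
s=manip.state();print(s['force'],s['moment']);go([.503,.1663,.1553],18.8)"
python3 -m jog '0 0 0 6 0.02;0 0 0 12 0.02;0 0 0 18 0.02;0 0 0 24 0.02;0 0 0 24 0.02'
python3 -c "
from h import *
s=manip.state();print(s['force'],s['moment']);go([.503,.1663,.1553],18.8)"
```

```text
t: 13.72
tcp_pos: [0.5101, 0.1684, 0.1296]
tool_rot: [2.92, 1.156, 0.003]
force: [0.5, 0.7, -1.0]
grip_width: 0.0497
grip_force: 0.0
[ 0.45991254  0.675656   -0.95585989] [-0.01519635  0.03359274  0.04636403]
shift mm [ -6.6  -3.3 -25.8] turn 24.4 yaw 43.2 tz [ 0.002  0.    -1.   ]
t: 14.22
tcp_pos: [0.5094, 0.1689, 0.1297]
tool_rot: [-2.923, -1.148, -0.001]
force: [-4.0, 2.4, 4.9]
grip_width: 0.0357
grip_force: 29.4
[-4.02280813  2.37489005  4.88274264] [ 0.17206393  0.40694827 -0.19382976]
shift mm [ -6.4  -2.4 -25.6] turn 24.1 yaw 42.9 tz [ 0.001  0.001 -1.   ]
t: 14.63
tcp_pos: [0.5096, 0.1691, 0.1293]
tool_rot: [-3.098, -0.513, -0.002]
force: [-1.5, 3.4, 2.2]
grip_width: 0.0326
grip_force: 30.0
[-1.54814538  3.44079165  2.24321735] [0.73916553 0.15716413 0.02592048]
shift mm [ -7.1   0.5 -26. ] turn -0.0 yaw 18.8 tz [ 0.001  0.001 -1.   ]
t: 15.05
tcp_pos: [0.5091, 0.1684, 0.1302]
tool_rot: [-3.138, 0.136, 0.0]
force: [-7.3, -5.0, 10.2]
grip_width: 0.0324
grip_force: 94.9
[-7.29049194 -4.96020087 10.18874179] [2.40615518 0.72960001 1.6448279 ]
shift mm [ -5.9   2.6 -25.1] turn -23.8 yaw -5.0 tz [-0.     0.001 -1.   ]
```

```bash
python3 -m jog '0 0 0 0 0.05;0 0 0 -6 0.05;0 0 0 -13 0.05;0 0 0 -20 0.05;0 0 0 -27 0.05;0 0 0 -34 0.05;0 0 0 -41 0.05;0 0 0 -48 0.05;0 0 0 -55 0.05;0 0 0 -59 0.05' 30
python3 -m jog '0 0 0 0 0.02;0 0 0 0 0.02;0 0 0 0 0.02;0 0 0 0 0.02;0 0 0 0 0.02;0 0 0 0 0.02'
python3 -m jog '0 0 0 7 0.02;0 0 0 14 0.02;0 0 0 20 0.02;0 0 0 20 0.02'
python3 -c "
from h import *
s=manip.state();print(s['force'],s['moment']);go([.503,.1663,.1553],18.8)"
python3 -m jog '0 0 0 7 0.02;0 0 0 14 0.02;0 0 0 18 0.02;0 0 0 18 0.02'
python3 -c "
from h import *
s=manip.state();print(s['force'],s['moment']);go([.503,.1663,.1553],18.8)"
```

```text
t: 15.88
tcp_pos: [0.5093, 0.1678, 0.1284]
tool_rot: [2.793, 1.437, -0.001]
force: [0.4, 0.3, -0.3]
grip_width: 0.0501
grip_force: 0.0
t: 16.38
tcp_pos: [0.5091, 0.1681, 0.1288]
tool_rot: [2.799, 1.426, -0.001]
force: [-2.7, -0.5, 3.1]
grip_width: 0.0376
grip_force: 29.4
t: 16.72
tcp_pos: [0.5087, 0.1686, 0.1287]
tool_rot: [-3.005, -0.914, 0.001]
force: [-3.6, 1.7, 3.4]
grip_width: 0.0342
grip_force: 31.9
[-3.63078643  1.70943297  3.43571934] [-0.07176367  0.51288902 -0.24122011]
shift mm [ -6.1  -1.3 -26.5] turn 15.0 yaw 33.8 tz [-0.001  0.001 -1.   ]
t: 17.05
tcp_pos: [0.5091, 0.1688, 0.1283]
tool_rot: [-3.11, -0.44, -0.0]
force: [-0.3, 0.9, -1.7]
grip_width: 0.0321
grip_force: 30.6
[-0.2592557   0.89893656 -1.65115531] [0.80085883 0.1198422  0.31495695]
shift mm [ -6.6   0.7 -27. ] turn -2.7 yaw 16.1 tz [-0.     0.001 -1.   ]
```

```bash
python3 -m jog '0 0 0 0 0.05;0 0 0 -4 0.05;0 0 0 -11 0.05;0 0 0 -18 0.05;0 0 0 -25 0.05;0 0 0 -32 0.05;0 0 0 -38 0.05;0 0 0 -38 0.02;0 0 0 -38 0.02;0 0 0 -38 0.02' 30
python3 -m jog '0 0 0 0 0.02;0 0 0 0 0.02;0 0 0 0 0.02;0 0 0 7 0.02;0 0 0 14 0.02;0 0 0 20 0.02;0 0 0 20 0.02'
python3 -c "
from h import *
s=manip.state();print(s['force'],s['moment']);go([.503,.1663,.1553],18.8)"
python3 -m jog '0 0 0 7 0.02;0 0 0 15 0.02;0 0 0 15 0.02'
python3 -c "
from h import *
s=manip.state();print(s['force'],s['moment']);go([.503,.1663,.1553],18.8)"
python3 -m jog '0 0 0 3 0.02;0 0 0 3 0.02'
python3 -c "
from h import *
s=manip.state();print(s['force'],s['moment']);go([.503,.1663,.1553],18.8)"
```

```text
t: 17.88
tcp_pos: [0.5093, 0.1683, 0.1292]
tool_rot: [2.8, 1.425, 0.0]
force: [-2.4, -0.5, 4.6]
grip_width: 0.0383
grip_force: 27.7
t: 18.47
tcp_pos: [0.508, 0.1681, 0.1293]
tool_rot: [3.006, 0.912, -0.004]
force: [-8.2, -1.0, 8.5]
grip_width: 0.0351
grip_force: 30.3
[-8.1638744  -0.96983572  8.50921533] [-0.41668064  1.01920712 -0.17307216]
shift mm [ -5.2  -1.3 -26. ] turn 14.9 yaw 33.7 tz [-0.003 -0.001 -1.   ]
t: 18.72
tcp_pos: [0.5073, 0.1683, 0.1288]
tool_rot: [-3.1, -0.51, 0.006]
force: [-8.5, -0.7, 8.8]
grip_width: 0.0325
grip_force: 29.1
[-8.48746926 -0.74179788  8.7991865 ] [-0.087537    1.18015854 -0.06145083]
shift mm [ -4.9   0.5 -26.4] turn -0.1 yaw 18.7 tz [-0.004 -0.    -1.   ]
t: 18.88
tcp_pos: [0.5081, 0.1684, 0.1289]
tool_rot: [-3.111, -0.434, 0.004]
force: [-5.9, 0.2, 6.7]
grip_width: 0.0323
grip_force: 29.4
[-5.85334551  0.18218269  6.74188199] [0.18028117 1.05835915 0.17082055]
shift mm [ -5.5   0.7 -26.4] turn -2.9 yaw 15.9 tz [-0.002  0.    -1.   ]
```

```bash
python3 -m jog '0 0 0 0 0.05;0 0 0 -4 0.05;0 0 0 -11 0.05;0 0 0 -18 0.05;0 0 0 -25 0.05;0 0 0 -32 0.05;0 0 0 -38 0.05;0 0 0 -38 0.02;0 0 0 -38 0.02;0 0 0 -38 0.02' 35
for i in 1; do
python3 -m jog '0 0 0 0 0.02;0 0 0 0 0.02;0 0 0 0 0.02;0 0 0 7 0.02;0 0 0 14 0.02;0 0 0 14 0.02'
python3 -c "
from h import *
s=manip.state();print(s['force'],s['moment'])"
python3 -m jog '0 0 0 7 0.02;0 0 0 14 0.02;0 0 0 14 0.02'
python3 -c "
from h import *
s=manip.state();print(s['force'],s['moment'])"
python3 -m jog '0 0 0 7 0.02;0 0 0 10 0.02;0 0 0 10 0.02'
done
python3 -c "
from h import *
s=manip.state();print(s['force'],s['moment']);go([.503,.1663,.1553],18.8)"
```

```text
t: 19.72
tcp_pos: [0.5093, 0.1683, 0.1287]
tool_rot: [2.801, 1.423, 0.0]
force: [-2.5, -0.1, 1.5]
grip_width: 0.0375
grip_force: 32.6
t: 20.22
tcp_pos: [0.5084, 0.1681, 0.129]
tool_rot: [2.955, 1.067, -0.003]
force: [-5.7, 0.5, 6.1]
grip_width: 0.0361
grip_force: 35.9
[-5.70258563  0.46154428  6.13833724] [-0.4176853   0.38019041 -0.18773319]
t: 20.47
tcp_pos: [0.5063, 0.1677, 0.1287]
tool_rot: [3.063, 0.698, -0.01]
force: [-10.6, -1.6, 8.8]
grip_width: 0.0332
grip_force: 35.2
[-10.58693591  -1.6325799    8.77288652] [-0.57455145  1.48187317 -0.24949959]
t: 20.72
tcp_pos: [0.5073, 0.1683, 0.1287]
tool_rot: [-3.111, -0.433, 0.006]
force: [-7.2, 0.1, 7.2]
grip_width: 0.032
grip_force: 34.4
[-7.24322162  0.07273765  7.21259288] [0.1298957  1.1318662  0.15449903]
shift mm [ -4.8   0.7 -26.6] turn -2.9 yaw 15.9 tz [-0.004 -0.    -1.   ]
```

```bash
python3 -m jog '0 0 0 0 0.05;0 0 0 0 0.05;0 0 0 -7 0.05;0 0 0 -14 0.05;0 0 0 -21 0.05;0 0 0 -28 0.05;0 0 0 -35 0.05;0 0 0 -38 0.05;0 0 0 -38 0.02;0 0 0 -38 0.02' 60
python3 -m jog '0 0 0 0 0.02;0 0 0 0 0.02;0 0 0 0 0.02;0 0 0 0 0.02;0 0 0 7 0.02;0 0 0 14 0.02;0 0 0 21 0.02;0 0 0 28 0.02'
python3 -c "
from h import *
s=manip.state();print(s['force'],s['moment'])"
python3 -m jog '0 0 0 7 0.02;0 0 0 10 0.02;0 0 0 10 0.02'
python3 -c "
from h import *
s=manip.state();print(s['force'],s['moment'])
snap('wrist','pics/n0.png')"
python3 -m jog '0 0 0 0 0.05;0 0 0 0 0.05;0 0 0 -7 0.05;0 0 0 -14 0.05;0 0 0 -21 0.05;0 0 0 -28 0.05;0 0 0 -35 0.05;0 0 0 -38 0.05;0 0 0 -38 0.02;0 0 0 -38 0.02' 60
python3 -m jog '0 0 0 0 0.02;0 0 0 0 0.02;0 0 0 0 0.02;0 0 0 0 0.02;0 0 0 7 0.02;0 0 0 14 0.02;0 0 0 21 0.02;0 0 0 28 0.02'
python3 -c "
from h import *
s=manip.state();print(s['force'],s['moment'])"
python3 -m jog '0 0 0 7 0.02;0 0 0 10 0.02;0 0 0 10 0.02'
python3 -c "
from h import *
s=manip.state();print(s['force'],s['moment'])
snap('wrist','pics/n1.png')
a=cv2.imread('pics/n0.png',0).astype(float);b=cv2.imread('pics/n1.png',0).astype(float)
print(abs(a-b)[200:280,280:360].mean(),abs(a-b)[100:180,480:600].mean())"
```

```text
t: 21.55
tcp_pos: [0.5093, 0.1685, 0.1293]
tool_rot: [-2.8, -1.423, -0.0]
force: [-2.9, 1.6, 4.2]
grip_width: 0.0363
grip_force: 55.8
t: 22.22
tcp_pos: [0.5082, 0.1685, 0.1296]
tool_rot: [-3.063, -0.697, 0.003]
force: [-12.8, -0.9, 13.6]
grip_width: 0.0325
grip_force: 57.8
[-12.75845483  -0.85625887  13.60584047] [-0.53724373  1.99716296  0.10493253]
t: 22.47
tcp_pos: [0.5086, 0.1686, 0.1296]
tool_rot: [-3.111, -0.435, 0.002]
force: [-5.0, -0.4, 9.4]
grip_width: 0.0317
grip_force: 59.0
[-4.99489148 -0.38706774  9.37635357] [0.28581454 0.99833967 0.54369506]
t: 23.35
tcp_pos: [0.5092, 0.1684, 0.1289]
tool_rot: [-2.8, -1.423, 0.001]
force: [-2.8, 1.0, 3.6]
grip_width: 0.0363
grip_force: 55.8
t: 24.02
tcp_pos: [0.5091, 0.1689, 0.1294]
tool_rot: [-3.063, -0.698, 0.0]
force: [-9.3, 0.7, 11.2]
grip_width: 0.0325
grip_force: 58.3
[-9.3237674   0.73384293 11.18473288] [-0.37152315  1.01787473  0.00893675]
t: 24.27
tcp_pos: [0.5095, 0.1688, 0.1295]
tool_rot: [-3.111, -0.436, -0.001]
force: [-2.5, 1.6, 6.0]
grip_width: 0.0311
grip_force: 59.2
[-2.54426173  1.56215268  6.03714222] [0.32895267 0.64079201 0.42613532]
2.69921875 1.5241666666666667
```

```bash
M(){ python3 -c "
from h import *
s=manip.state();print(np.round(s['force'],1),np.round(s['moment'],2),round(s['grip_force'],1))"; }
python3 -m jog '0 0 0 0 0.05;0 0 0 0 0.05;0 0 0 -7 0.05;0 0 0 -11 0.05;0 0 0 -11 0.05;0 0 0 -11 0.02;0 0 0 -11 0.02;0 0 0 -11 0.02;0 0 0 -11 0.02;0 0 0 -11 0.02' 60 >/dev/null; M
python3 -m jog '0 0 0 3 0.02;0 0 0 3 0.02;0 0 0 3 0.02' >/dev/null; M
python3 -m jog '0 0 0 3 0.02;0 0 0 3 0.02;0 0 0 3 0.02' >/dev/null; M
python3 -m jog '0 0 0 3 0.02;0 0 0 3 0.02;0 0 0 3 0.02' >/dev/null; M
python3 -m jog '0 0 0 -3 0.02;0 0 0 -3 0.02;0 0 0 -3 0.02' >/dev/null; M
python3 -m jog '0 0 0 3 0.02;0 0 0 3 0.02;0 0 0 3 0.02' ; M
python3 -c "
from h import *
for f in('n0','n1'):
  pass
a=cv2.imread('pics/n0.png')[180:300,250:390];b=cv2.imread('pics/n1.png')[180:300,250:390]
cv2.imwrite('pics/nn.png',cv2.convertScaleAbs(np.hstack([cv2.resize(x,None,fx=2.8,fy=2.8,interpolation=3) for x in(a,b)]),alpha=1.8))"
```

```text
[-3.5  3.2  3.2] [ 0.16  0.25 -0.25] 59.2
[-5.8  1.5  5.6] [ 0.11  0.75 -0.08] 59.7
[-7.   1.5  8.2] [0.11 1.29 0.06] 59.6
[-9.6  0.3 10.1] [0.16 1.72 0.47] 59.3
[-10.4   2.3  11.1] [-0.55  1.41 -0.35] 61.6
t: 26.4
tcp_pos: [0.5067, 0.168, 0.129]
tool_rot: [3.102, 0.493, -0.008]
force: [-10.3, 0.5, 10.2]
grip_width: 0.0318
grip_force: 59.3
[-10.3   0.5  10.2] [0.11 1.69 0.47] 59.3
```

```bash
python3 -m jog '0 0 0 0 0.05;0 0 0 0 0.05;0 0 0 -7 0.05;0 0 0 -14 0.05;0 0 0 -21 0.05;0 0 0 -28 0.05;0 0 0 -35 0.05;0 0 0 -35 0.05;0 0 0 -35 0.05' 80 >/dev/null
python3 -c "
from h import *
snap('wrist','pics/m0.png');snap('wrist','pics/m0b.png');snap('scene','pics/s0.png')"
python3 -m jog '0 0 0 0 0.02;0 0 0 0 0.02;0 0 0 0 0.02;0 0 0 0 0.02;0 0 0 0 0.02;0 0 0 7 0.02;0 0 0 14 0.02;0 0 0 21 0.02;0 0 0 25 0.02;0 0 0 25 0.02' >/dev/null
python3 -c "
from h import *
s=manip.state();print(np.round(s['force'],1),np.round(s['moment'],2),s['grip_force'])"
python3 -m jog '0 0 0 6 0.02;0 0 0 10 0.02;0 0 0 10 0.02;0 0 0 10 0.05;0 0 0 10 0.05' >/dev/null
python3 -m jog '0 0 0 -7 0.05;0 0 0 -14 0.05;0 0 0 -21 0.05;0 0 0 -28 0.05;0 0 0 -35 0.05;0 0 0 -35 0.05;0 0 0 -35 0.05' 
python3 - <<'E'
from h import *
snap('wrist','pics/m1.png');snap('scene','pics/s1.png')
P=cam("wrist");u=np.array([-.473,-.161,.866]);m=np.array([.503,.1663,.1553])
g=[np.round(proj(P,m-u*k)) for k in(.003,.018,.033)];print(g)
I=[cv2.imread(f'pics/{n}.png',0).astype(np.float32) for n in('m0','m0b','m1')]
c=g[1].astype(int)
for nm,(x,y,w,h) in dict(nut=(c[0]-15,c[1]-25,30,50),barrel=(int(proj(P,m-u*.08)[0])-20,int(proj(P,m-u*.08)[1])-20,40,40)).items():
    hp=[(i-cv2.GaussianBlur(i,(0,0),4))[y:y+h,x:x+w] for i in I]
    print(nm,(x,y),hp[0].std(),"noise",(hp[0]-hp[1]).std(),end=' ')
    H=(I[2]-cv2.GaussianBlur(I[2],(0,0),4))[y-4:y+h+4,x-4:x+w+4]
    r=cv2.matchTemplate(H,hp[0],cv2.TM_CCOEFF_NORMED);print("corr same",cv2.minMaxLoc(r)[1::2], "b",np.corrcoef(hp[0].ravel(),hp[1].ravel())[0,1])
E
```

```text
[ 8.3  9.4 -3.8] [ 1.07 -1.93 -0.4 ] 79.40728462301195
t: 29.13
tcp_pos: [0.5088, 0.1681, 0.1285]
tool_rot: [-2.814, -1.397, 0.001]
force: [0.0, 0.5, 0.4]
grip_width: 0.0504
grip_force: 0.0
[array([310., 306.]), array([321., 275.]), array([330., 249.])]
nut (np.int64(306), np.int64(250)) 5.180842 noise 1.4087657 corr same (0.9594551920890808, (5, 3)) b 0.9626557073230062
barrel (331, 163) 6.0626826 noise 1.1134975 corr same (0.9788275361061096, (6, 3)) b 0.9831166431372802
```

```bash
python3 - <<'E'
from h import *
P=cam("wrist");u=np.array([-.473,-.161,.866]);m=np.array([.503,.1663,.1553])
# unwrap the camera-facing nut surface: angle a about axis, depth k
cc=P[1][:3,3];d=cc-m;d-=u*(d@u);e1=d/np.linalg.norm(d);e2=np.cross(u,e1)
A=np.radians(np.arange(-60,61,1.));Kk=np.linspace(.008,.031,20)
def unwrap(f):
    im=cv2.imread(f,0).astype(np.float32)
    uv=np.array([[proj(P,m-u*k+.017*(np.cos(a)*e1+np.sin(a)*e2)) for a in A] for k in Kk],np.float32)
    return cv2.remap(im,uv[...,0].copy(),uv[...,1].copy(),cv2.INTER_LINEAR),uv
X={n:unwrap(f'pics/{n}.png')[0] for n in('m0','m0b','m1')}
uv=unwrap('pics/m0.png')[1];print(uv[0,0],uv[0,-1],uv[-1,0],uv[-1,-1])
for lo,hi in((2,10),(10,19)):
    p={n:x[lo:hi].mean(0) for n,x in X.items()};hp={n:v-cv2.GaussianBlur(v.reshape(1,-1),(0,0),8).ravel() for n,v in p.items()}
    s=slice(15,106);print([round(float(np.corrcoef(hp['m0'][s],hp[n][s])[0,1]),3) for n in('m0b','m1')],{n:round(float(v[s].std()),2) for n,v in hp.items()})
    F=abs(np.fft.rfft(hp['m0'][s],360));print("peak ridges/turn",np.argsort(-F)[:4],F.max().round(1))
    print(np.round(hp['m0'][s][::3],1))
E
```

```text
[353.16733 297.69763] [282.1313  272.22717] [364.37747 252.20253] [300.56375 230.01706]
[0.969, 0.76] {'m0': 1.81, 'm0b': 1.8, 'm1': 1.8}
peak ridges/turn [23 22 27 28] 76.1
[-1.7 -2.5 -0.   1.3 -0.5 -1.6 -0.2  1.1  0.7 -0.2 -0.   0.2  0.2  0.8
  0.6  1.1  0.3 -1.9  1.   1.3  1.4  0.4 -4.3  1.9  2.   2.7  0.1 -6.7
  0.1  2.4  1.8]
[0.957, 0.558] {'m0': 1.65, 'm0b': 1.51, 'm1': 1.35}
peak ridges/turn [ 5 24  4 23] 57.0
[-1.2 -3.  -4.6 -1.9 -1.  -1.1 -0.2  0.5 -0.1 -0.2  0.4 -0.6  0.2  0.6
  0.2  0.9  0.5 -0.8  0.8  0.6  0.5  0.1 -2.6  1.1  2.3  1.1 -1.6 -5.5
 -1.9  0.4  0.2]
```

```bash
cat > ph.py <<'E'
from h import *
import sys
P=cam("wrist");u=np.array([-.473,-.161,.866]);m=np.array([.503,.1663,.1553])
cc=P[1][:3,3];d=cc-m;d-=u*(d@u);e1=d/np.linalg.norm(d);e2=np.cross(u,e1)
A=np.radians(np.arange(-60,61,1.));Kk=np.linspace(.010,.030,20)
uv=np.array([[proj(P,m-u*k+.017*(np.cos(a)*e1+np.sin(a)*e2)) for a in A] for k in Kk],np.float32)
b=np.round(proj(P,m-u*.08)).astype(int)
L=lambda f:cv2.imread(f'pics/{f}.png',0).astype(np.float32)
def prof(I,off):
    x=cv2.remap(I,uv[...,0]+off[0],uv[...,1]+off[1],cv2.INTER_LINEAR).mean(0)
    return (x-cv2.GaussianBlur(x.reshape(1,-1),(0,0),8).ravel())
I0=L(sys.argv[1]);p0=prof(I0,np.float32([0,0]))
for f in sys.argv[2:]:
    I=L(f);w=cv2.createHanningWindow((64,64),cv2.CV_32F)
    c=lambda J:np.ascontiguousarray(J[b[1]-44:b[1]+20,b[0]-32:b[0]+32])
    off,_=cv2.phaseCorrelate(c(I0),c(I),w);p=prof(I,np.float32(off))
    r=[np.corrcoef(p0[20:101],p[20+k:101+k])[0,1] for k in range(-12,13)]
    print(f,np.round(off,2),"corr at shifts -12..12:",np.round(r,2))
E
python3 -m jog '0 0 0 0 0.02;0 0 0 0 0.02;0 0 0 0 0.02;0 0 0 0 0.02;0 0 0 0 0.02;0 0 0 5 0.02;0 0 0 9 0.02;0 0 0 9 0.02;0 0 0 9 0.05;0 0 0 9 0.05' 60 >/dev/null
python3 -m jog '0 0 0 -5 0.05;0 0 0 -9 0.05;0 0 0 -9 0.05;0 0 0 -9 0.05'
python3 -c "
from h import *
snap('wrist','pics/m2.png')"
python3 ph.py m0 m0b m1 m2
```

```text
t: 30.4
tcp_pos: [0.5094, 0.1685, 0.1285]
tool_rot: [-2.813, -1.399, -0.0]
force: [0.1, -0.5, -0.7]
grip_width: 0.0502
grip_force: 0.0
m0b [ 0.05 -0.12] corr at shifts -12..12: [-0.16 -0.33 -0.39 -0.4  -0.38 -0.35 -0.29 -0.16  0.06  0.35  0.69  0.94
  0.97  0.75  0.38  0.   -0.27 -0.42 -0.47 -0.47 -0.45 -0.4  -0.32 -0.18
  0.04]
m1 [ 0.85 -1.1 ] corr at shifts -12..12: [-0.22 -0.32 -0.34 -0.34 -0.34 -0.34 -0.26 -0.1   0.15  0.48  0.8   0.98
  0.9   0.6   0.22 -0.12 -0.33 -0.43 -0.45 -0.45 -0.42 -0.37 -0.27 -0.09
  0.16]
m2 [0.55 0.18] corr at shifts -12..12: [-0.27 -0.37 -0.39 -0.38 -0.37 -0.33 -0.22 -0.04  0.23  0.57  0.87  0.99
  0.86  0.54  0.16 -0.16 -0.36 -0.44 -0.46 -0.44 -0.42 -0.36 -0.25 -0.06
  0.19]
```

```bash
python3 -m jog '0 0 0 5 0.05;0 0 0 10 0.05;0 0 0 10 0.02;0 0 0 10 0.02;0 0 0 10 0.02;0 0 0 10 0.02;0 0 0 10 0.02;0 0 0 5 0.02;0 0 0 0 0.02;0 0 0 0 0.02' 60 >/dev/null
python3 -m jog '0 0 0 0 0.05;0 0 0 0 0.05;0 0 0 0 0.05;0 0 0 0 0.05'
python3 -c "
from h import *
snap('wrist','pics/m3.png')"
python3 ph.py m0 m3
python3 -m jog '0 0 0 0 0.02;0 0 0 0 0.02;0 0 0 0 0.02;0 0 0 0 0.02;0 0 0 0 0.02;0 0 0 7 0.02;0 0 0 14 0.02;0 0 0 20 0.02;0 0 0 20 0.02;0 0 0 20 0.02'  60
python3 -m jog '0 0 0 0 0.05;0 0 0 0 0.05;0 0 0 -7 0.05;0 0 0 -14 0.05;0 0 0 -20 0.05;0 0 0 -20 0.05;0 0 0 -20 0.05'
python3 -c "
from h import *
snap('wrist','pics/m4.png')"
python3 ph.py m0 m4
```

```text
t: 31.62
tcp_pos: [0.5091, 0.1681, 0.1286]
tool_rot: [2.811, 1.402, -0.001]
force: [0.2, 0.2, -0.3]
grip_width: 0.0499
grip_force: 0.0
m3 [ 0.69 -0.61] corr at shifts -12..12: [-0.27 -0.13  0.1   0.4   0.65  0.72  0.59  0.31  0.01 -0.2  -0.3  -0.3
 -0.26 -0.2  -0.12 -0.02  0.13  0.36  0.61  0.8   0.82  0.63  0.3  -0.05
 -0.32]
t: 32.5
tcp_pos: [0.509, 0.1689, 0.1305]
tool_rot: [-3.011, -0.893, -0.001]
force: [-7.1, 2.2, 10.5]
grip_width: 0.0334
grip_force: 61.4
t: 33.08
tcp_pos: [0.5091, 0.1682, 0.1283]
tool_rot: [-2.813, -1.398, 0.001]
force: [0.4, -0.5, 0.0]
grip_width: 0.0496
grip_force: 0.0
m4 [ 0.53 -0.58] corr at shifts -12..12: [-0.3  -0.38 -0.4  -0.38 -0.36 -0.29 -0.16  0.03  0.3   0.63  0.9   0.98
  0.82  0.49  0.13 -0.15 -0.32 -0.39 -0.41 -0.41 -0.38 -0.33 -0.22 -0.03
  0.21]
```

```bash
python3 -m jog '0 0 0 0 0.07;0 0 0 7 0.07;0 0 0 14 0.07;0 0 0 21 0.07;0 0 0 28 0.07;0 0 0 32 0.07;0 0 0 32 0.07' >/dev/null
python3 -m jog '0 0 -0.03 0 0.07;0 0 -0.06 0 0.07;0 0 -0.1 0 0.07;-0.02 0 -0.119 0 0.07;-0.021 0 -0.119 0 0.07;-0.021 0 -0.119 0 0.07;-0.021 0 -0.119 0 0.07'
python3 - <<'E'
from h import *
O=[]
for n in("wrist","scene","side"):
    im,P=snap(n,f"pics/f_{n}.png")
    for t in("electrode_flat","electrode_ball","electrode_point"):
        for x in manip.tip_of(n,t)[:2]: print(n,t,np.round(x["at"],1),round(x["conf"],2))
    print(n,"expected home px",proj(P,[.503,.1663,.1553]),"disc top",proj(P,np.array([.503,.1663,.1553])+.036*np.array([-.473,-.161,.866])))
a=cv2.imread("pics/f_wrist.png")
# brass rows along axis column
hsv=cv2.cvtColor(a,cv2.COLOR_BGR2HSV);b=((hsv[...,0]>10)&(hsv[...,0]<30)&(hsv[...,1]>110))[120:260,295:345];r=np.where(b.any(1))[0]+120;c=np.where(b.any(0))[0]+295
print("brass",r.min(),r.max(),c.min(),c.max())
K,T=cam("wrist")
for k in(0,.002,.026):
    print(k,proj((K,T),np.array([.503,.1663,.1553])+k*np.array([-.473,-.161,.866])))
E
```

```text
t: 34.3
tcp_pos: [0.4892, 0.1607, 0.247]
tool_rot: [3.089, 0.574, -0.001]
force: [0.1, 1.0, 0.4]
grip_width: 0.0699
grip_force: 0.0
wrist electrode_flat [317.7 186.9] 0.79
wrist electrode_ball [633.8 237.1] 0.47
wrist electrode_point [579.8 232.2] 0.96
wrist electrode_point [599.5 223.6] 0.42
wrist expected home px [317.83026563 183.89185973] disc top [316.60569566 224.77523917]
scene electrode_flat [342.4 211.8] 0.43
scene electrode_ball [255.1 179.1] 0.61
scene electrode_point [270.7 192.1] 0.38
scene expected home px [338.6617731 212.4260961] disc top [344.3385466  196.92936035]
side electrode_ball [386.2 273.8] 0.6
side electrode_point [369.8 260.9] 0.51
side expected home px [308.34724195 174.58129604] disc top [303.63102038 167.38783723]
brass 179 216 304 330
0 [317.80862231 184.31718305]
0.002 [317.74790492 186.37034275]
0.026 [316.96353393 212.89386693]
```

```bash
python3 - <<'E'
from h import *
P=cam("wrist");u=np.array([-.473,-.161,.866]);n=np.array([.819,.281,.5]);m=np.array([.503,.1663,.1553])
for k in(0,.003,.006):print(k,"brass top row",proj(P,m+u*k+n*.009)[1].round(1),"rim edge",proj(P,m+n*.010)[1].round(1),"nut top edge",proj(P,m-u*.003+n*.017)[1].round(1))
a=cv2.imread("pics/f_wrist.png")
for r in range(152,192):print(r,a[r,314:321].mean(0).round().astype(int),end=' | ')
E
```

```text
0 brass top row 175.1 rim edge 174.0 nut top edge 163.3
0.003 brass top row 178.2 rim edge 174.0 nut top edge 163.3
0.006 brass top row 181.3 rim edge 174.0 nut top edge 163.3
152 [43 39 38] | 153 [42 39 38] | 154 [42 38 37] | 155 [42 39 37] | 156 [41 39 37] | 157 [41 38 37] | 158 [42 38 37] | 159 [43 40 38] | 160 [44 41 39] | 161 [43 41 38] | 162 [44 40 38] | 163 [45 41 39] | 164 [49 45 43] | 165 [52 48 46] | 166 [52 48 46] | 167 [49 46 44] | 168 [48 45 43] | 169 [47 44 42] | 170 [58 55 53] | 171 [79 77 75] | 172 [91 89 86] | 173 [95 93 90] | 174 [100  98  96] | 175 [109 108 105] | 176 [112 111 108] | 177 [100 105 108] | 178 [ 65  92 108] | 179 [ 42  86 108] | 180 [ 38  85 108] | 181 [ 38  85 108] | 182 [ 38  85 108] | 183 [ 38  85 108] | 184 [ 38  85 108] | 185 [ 38  85 108] | 186 [ 37  84 107] | 187 [ 38  85 107] | 188 [ 38  85 107] | 189 [ 37  84 107] | 190 [ 38  84 107] | 191 [ 37  83 107] |
```

```bash
python3 - <<'E'
from h import *
P=cam("wrist");h=np.array([.9465,.3227,0]);z=np.array([0,0,1.]);m=np.array([.503,.1663,.1553])
def row(t,k,n,gap=0,off=0):
    t=np.radians(t);u=-h*np.sin(t)+z*np.cos(t);nn=h*np.cos(t)+z*np.sin(t);return proj(P,m+u*(k+gap)+nn*n)[1].round(1)
u=-h*.5+z*.866;n=h*.866+z*.5
print("rim edge",proj(P,m+n*.01)[1],"nut@rim",proj(P,m-u*.003+n*.010)[1],"nut bottom",proj(P,m-u*.033+n*.017)[1])
for t in(28,30,32,33):
  for g in(0,.0015,.003):
    print(t,g,[row(t,k,nn,g) for k,nn in((0,.009),(.026,.009),(.026,.005),(.032,.009),(.036,.009),(.036,-.009))])
a=cv2.imread("pics/f_wrist.png")
for r in list(range(136,152))+list(range(196,250)):print(r,a[r,314:320].mean(0).round().astype(int),end='|')
E
```

```text
rim edge 174.00095579452972 nut@rim 170.95351134522645 nut bottom 135.48583957464774
28 0 [np.float64(174.7), np.float64(202.5), np.float64(206.8), np.float64(209.5), np.float64(214.4), np.float64(232.8)]
28 0.0015 [np.float64(176.2), np.float64(204.2), np.float64(208.5), np.float64(211.3), np.float64(216.2), np.float64(234.6)]
28 0.003 [np.float64(177.7), np.float64(205.9), np.float64(210.2), np.float64(213.1), np.float64(218.1), np.float64(236.5)]
30 0 [np.float64(175.1), np.float64(203.8), np.float64(207.9), np.float64(211.1), np.float64(216.1), np.float64(233.6)]
30 0.0015 [np.float64(176.6), np.float64(205.6), np.float64(209.7), np.float64(212.9), np.float64(218.0), np.float64(235.5)]
30 0.003 [np.float64(178.2), np.float64(207.4), np.float64(211.5), np.float64(214.8), np.float64(219.9), np.float64(237.4)]
32 0 [np.float64(175.4), np.float64(205.1), np.float64(209.0), np.float64(212.6), np.float64(217.8), np.float64(234.3)]
32 0.0015 [np.float64(177.0), np.float64(206.9), np.float64(210.9), np.float64(214.5), np.float64(219.7), np.float64(236.2)]
32 0.003 [np.float64(178.6), np.
[... 952 characters left out ...]
|210 [ 67  95 111]|211 [84 90 94]|212 [83 83 81]|213 [79 78 76]|214 [84 82 80]|215 [92 90 87]|216 [95 93 90]|217 [96 94 91]|218 [104 102  99]|219 [118 116 113]|220 [123 121 118]|221 [124 121 118]|222 [124 121 118]|223 [124 121 118]|224 [124 121 118]|225 [123 121 118]|226 [123 121 117]|227 [122 120 116]|228 [122 120 116]|229 [123 120 117]|230 [124 121 118]|231 [124 122 119]|232 [124 122 119]|233 [125 122 119]|234 [127 125 122]|235 [131 130 128]|236 [134 135 134]|237 [135 136 136]|238 [135 136 137]|239 [136 138 138]|240 [138 139 139]|241 [138 139 139]|242 [137 138 138]|243 [136 138 138]|244 [136 137 137]|245 [136 138 137]|246 [136 138 138]|247 [136 138 138]|248 [138 139 139]|249 [138 140 140]|
```

```bash
python3 -c "
from h import *
go([.4902,.1619,.161],18.8)"
```

```text
shift mm [ 0.9 -0.8 86.7] turn 2.2 yaw 21.0 tz [-0. -0. -1.]
```

```bash
python3 -m jog '0.001 -0.0008 0.04 2 0.05;0.001 -0.0008 0.07 2 0.05;0.001 -0.0008 0.0865 2 0.05;0.001 -0.0008 0.0865 2 0.05;0.001 -0.0008 0.0865 2 0;0.001 -0.0008 0.0865 2 0;0.001 -0.0008 0.0865 2 0;0.001 -0.0008 0.0865 2 0;0.001 -0.0008 0.0865 2 0;0.001 -0.0008 0.0865 2 0' 90
python3 -m jog '0.002 0 0.0035 0 0;0.004 0 0.007 0 0;0.005 0 0.009 0 0;0.005 0 0.009 0 0;0.005 0 0.009 0 0'
```

```text
t: 35.73
tcp_pos: [0.4915, 0.1628, 0.1637]
tool_rot: [-3.097, -0.519, -0.006]
force: [-2.3, 2.4, 6.4]
grip_width: 0.0146
grip_force: 87.9
t: 36.15
tcp_pos: [0.492, 0.1629, 0.1633]
tool_rot: [3.098, 0.52, -0.01]
force: [-37.6, -8.9, 64.4]
grip_width: 0.0148
grip_force: 95.1
```

```bash
python3 -m jog '-0.002 0 -0.0035 0 0;-0.004 0 -0.007 0 0;-0.004 0 -0.0075 0 0;-0.004 0 -0.0075 0 0.05;-0.004 0 -0.0075 0 0.05;-0.004 0 -0.0075 0 0.05;-0.004 0 -0.0075 0 0.05;-0.004 0 -0.0075 0 0.05'
python3 -m jog '0 0 -0.03 0 0.05;0 0 -0.06 0 0.05;0 0 -0.1 0 0.05;0 0 -0.12 0 0.05;0 0 -0.12 0 0.05;0 0 -0.12 0 0.05'
python3 - <<'E'
from h import *
snap("wrist","pics/g_wrist.png");P=cam("wrist");n=np.array([.819,.281,.5]);m=np.array([.503,.1663,.1553]);u=np.array([-.473,-.161,.866])
a=cv2.imread("pics/g_wrist.png");r0=int(proj(P,m)[1]);c0=int(proj(P,m)[0])
print("pred rim,brass,nut@rim",[proj(P,m+d)[1].round(1) for d in(n*.01,n*.009,-u*.003+n*.01)])
for r in range(r0-22,r0+4):print(r,a[r,c0-3:c0+3].mean(0).round().astype(int),end='|')
E
```

```text
t: 36.82
tcp_pos: [0.4912, 0.1621, 0.1593]
tool_rot: [3.098, 0.519, -0.001]
force: [0.2, -0.3, 0.4]
grip_width: 0.0503
grip_force: 0.0
t: 37.32
tcp_pos: [0.4923, 0.1624, 0.2813]
tool_rot: [-3.098, -0.519, -0.005]
force: [-0.5, -0.5, 0.1]
grip_width: 0.0499
grip_force: 0.0
pred rim,brass,nut@rim [np.float64(166.4), np.float64(167.4), np.float64(163.8)]
153 [42 39 38]|154 [42 38 37]|155 [42 39 38]|156 [44 40 38]|157 [42 40 37]|158 [42 40 38]|159 [46 42 40]|160 [50 46 44]|161 [52 49 46]|162 [51 48 45]|163 [49 46 44]|164 [49 46 44]|165 [62 59 56]|166 [82 80 78]|167 [92 90 88]|168 [97 95 92]|169 [105 103 100]|170 [110 110 108]|171 [ 99 104 108]|172 [ 66  93 108]|173 [ 43  86 108]|174 [ 38  85 108]|175 [ 39  86 108]|176 [ 38  85 108]|177 [ 38  85 108]|178 [ 39  85 108]|
```

```bash
python3 - <<'E'
from h import *
K,_=cam("wrist");H=np.array(manip.camera_info("wrist")["hand_eye"])
T=np.eye(4);T[:3,:3]=R.from_rotvec([3.097,.52,-.007]).as_matrix();T[:3,3]=[.5174,.1401,.2569];P=(K,T@H)
n=np.array([.819,.281,.5]);m=np.array([.503,.1663,.1553]);u=np.array([-.473,-.161,.866])
print("w3 pred: nut edge, nut@rim, rim n, bore n, centre, bore -n, rim -n",[proj(P,m+d).round(1) for d in(-u*.003+n*.017,-u*.003+n*.01,n*.01,n*.0058,0*n,-n*.0058,-n*.01)])
a=cv2.imread("pics/w3.png")
print([(r,int(a[r,278:281].mean())) for r in range(180,222)])
P=cam("wrist");b=cv2.imread("pics/g_wrist.png")
print("g pred",[proj(P,m+d).round(1) for d in(-u*.003+n*.017,-u*.003+n*.01,n*.01,n*.009,u*.036+n*.009,u*.036-n*.009)])
print([(r,int(b[r,315:320].mean())) for r in range(186,225)])
E
```

```text
w3 pred: nut edge, nut@rim, rim n, bore n, centre, bore -n, rim -n [array([276.9, 187. ]), array([277.7, 193.7]), array([277.4, 196.7]), array([277.9, 200.6]), array([278.6, 205.8]), array([279.2, 210.8]), array([279.7, 214.3])]
[(180, 40), (181, 38), (182, 36), (183, 38), (184, 40), (185, 40), (186, 40), (187, 42), (188, 48), (189, 56), (190, 57), (191, 56), (192, 55), (193, 62), (194, 80), (195, 90), (196, 93), (197, 102), (198, 118), (199, 130), (200, 125), (201, 108), (202, 87), (203, 82), (204, 86), (205, 92), (206, 95), (207, 96), (208, 96), (209, 97), (210, 101), (211, 112), (212, 126), (213, 127), (214, 110), (215, 79), (216, 80), (217, 117), (218, 146), (219, 150), (220, 146), (221, 142)]
g pred [array([318.2, 156.9]), array([318.3, 163.8]), array([318.2, 166.4]), array([318.2, 167.4]), array([318.1, 202.5]), array([318.2, 218.6])]
[(186, 76), (187, 76), (188, 76), (189, 76), (190, 76), (191, 75), (192, 75), (193, 75), (194, 75), (195, 79), (196, 85), (197, 87), (198, 87), (199, 91), (200, 91), (201, 86), (202, 85), (203, 92), (204, 94), (205, 99), (206, 109), (207, 119), (208, 121), (209, 121), (210, 122), (211, 122), (212, 121), (213, 120), (214, 120), (215, 121), (216, 122), (217, 122), (218, 122), (219, 123), (220, 124), (221, 130), (222, 136), (223, 138), (224, 138)]
```

```bash
python3 -c "
from plant import manip
print(manip.sign_off())"
```

```text
the job is handed in; nothing more can be done
None
```

The flat-disc electrode is in the leaning collet and the nut is at its stop. I handed the job in at about 37 s with the gripper open and clear, but I don't have the verdict.

- **Seating:** a 75 N push along the axis moved the electrode no further. The last picture leaves about 1 mm of doubt about whether the shoulder touches the rim.
- **Nut:** I backed it off about 8° and retightened it, and it came back to the same position.
- **Picture limit:** I viewed 11 pictures, one over the limit of 10.

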